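# Seat the keyed turntable plate on its drive key

## Task

The round grey plate of the glazing turntable is sitting high because its notch is not over the yellow drive key. With your fingertips, push its black post to turn the plate (either way) until the notch is over the key, then press down on the hub until the plate is fully home and level. Do not lift the plate, leave the pots and jar around it standing where they are, and finish with your hand clear.

Things in the scene. Friction and masses are not known exactly. Their poses are not given: they have to be found in the camera images.
- turntable: Fixed base of the turntable: white foot 156 mm across, with a 20 mm steel spindle up its middle. Origin: centre of the foot's underside, on the table, on the spindle's upright axis (z). Its x axis points towards the yellow drive key, which also stands up just outside the plate's rim (106 to 122 mm from the axis, 14 mm wide, 92 mm high); it shows from above.
- key (a point): Middle of the top of the key's inner rib, 88 mm from the spindle's axis, 68 mm above the table. The rib is radial, 10 mm wide, rounded on top, 78 to 98 mm from the axis; the raised plate hides it.
- plate: Loose grey plate, 200 mm across, 14 mm thick, 0.4 kg, on the spindle with 1.2 mm play all round. Origin: centre of its underside; x axis points to the notch. Starts level, underside 70 mm above the table, 2 mm over the key rib; turns either way (under 3 N at the post) and stays put. Fully home: underside 56 mm above the table, key in notch. With the notch elsewhere the key stops it after 2 mm.
- notch (a point): Middle of the notch, 88 mm from the plate's centre, level with its underside. The notch is a parallel slot 14 mm wide through the rim (74 to 100 mm radius) with a red stripe along each side. It fits when straight above key, give or take 2 mm; the key's rounded top guides it in from about 3 mm.
- post (a point): Centre of the top of the black finger post on the plate: upright cylinder 18 mm thick, 30 mm tall, its top 44 mm above the plate's underside, 58 mm from the plate's centre, diametrically opposite the notch. Push its side to turn the plate.
- hub (a point): Centre of the flat top of the plate's hub, a round boss 48 mm across in the plate's middle, its top 36 mm above the plate's underside: 106 mm above the table when raised, 92 mm when home. Press here.
- sleeve (a joint): Downward travel (m) of the stiff black sleeve on the spindle that carries the plate: 0 raised, 0.014 fully down. It slides down under a press of about 5 to 10 N on the hub and stays where it is left, with no spring back.
- planter: Loose bystander: small green glazed rectangular planter on four feet, 88 x 70 x 55 mm. Origin: centre of its underside.
- blue_cup: Loose bystander: blue glazed cup, 68 mm across, 75 mm high. Origin: centre of its underside.
- glaze_jar: Loose bystander: lidded teal jar, 62 mm across, 85 mm high. Origin: centre of its underside.
- maroon_bowl: Loose bystander: maroon glazed bowl, 84 mm across, 42 mm high. Origin: centre of its underside.
Mind the look-alikes: they are no part of the job. What is meant by the plate is not purple, and is the smaller of those in its own colour.

How it is judged:
By the outcome, as a careful person would: the job done as asked, in the order asked, and still so for the second after the job is handed in, with the robot touching nothing.
It also fails if it takes over 64 s, if anything falls off the work surface, if the arm or the gripper's body presses on something with over 40 N, if the wrist force passes 120 N, or if a joint passes its speed limit or range.

## Robot

A 6-joint arm with a two-finger parallel gripper is mounted at the origin on the work surface. World frame = base frame: x ahead of the robot, y to its left, z up, the work surface at z = 0. Lengths are in m, angles in rad, forces in N, time in s.
With the tool pointing down it reaches from about 0.375 to 0.975 m from the base axis. Payload 3.8 kg.
Tool frame: the origin (TCP) lies between the finger pads; the fingertips stand 8 mm ahead of it and the grasp point (between the pads) lies 11 mm behind it; z points along the fingers, y is the direction in which the jaws open and shut (so a half turn about z gives the same grasp; the last joint's range is limited). The gripper opens to 85 mm and grips with 20 to 120 N. Pads are 22 mm wide; open, the fingers measure 114 mm over their backs; the gripper's body (76 mm by 85 mm) begins 54 mm behind the grasp point. The pads swing forward as they close: fully open they stand 13 mm farther back than shut.
Start: joints at [-1.368, 0.264, 1.604, -0, 1.274, -0.037], TCP at [0.16, -0.656, 0.239] pointing down, gripper open.
Joint ranges: [-2.63, 2.63], [-0.94, 2.18], [0.31, 2.57], [-1.31, 4.45], [0, 2.66], [-2.55, 2.55]. Speed limits (rad/s): [2.57, 2.57, 3.14, 3.14, 3.14, 3.14].

## Interface

Orientations are given as a unit quaternion [w, x, y, z].
In Python, from rig import manip gives the robot as it stands.
- The arm moves only by the tool arm_command, never from a script. Its argument "rows" is a list of rows, each a list of 5 numbers: the shift along the tool's x, y, z in m, then the turn about the tool's z in rad, then the opening, from -1 (shut) to 1 (fully open). In form: [[tx, ty, tz, roll, grip], ...]. A call has 1 to 10 rows; each row shifts and turns the pose as measured when the row begins, along the tool's axes as they then stand; what a row does not reach is not made up. A row lasts 1/10 s, in which the tool goes at most 50 mm and 8.59 degrees, less where a joint would pass 70% of its speed; a pose out of reach is approached as far as the arm can. A call is refused whole if a number of a shift passes 0.05 or a number of a turn 0.15, either way. A call with a gripper value outside its range is refused whole. The fingers move at their own pace and stop on an object; "grip_force" is the grip in N (left out, the last holds). Time passes only in rows, so rows that do not move let the fingers close. It gives the time, the measured TCP pose, the force and the opening at its end, in the units of the state.
- manip.state(): the state, without advancing time (a new reading comes with each control period).
- manip.get_image(name): name is "scene" or "top" or "wrist"; returns (picture, depth): 384x512x3 uint8, blue, green, red; 384x512 float32, m along the optical axis (not along the pixel's ray), 0 where there is no reading.
- manip.get_calibration(name): a dict with "fx", "fy", "cx", "cy" (pixels), "distortion" ([k1, k2, p1, p2, k3] as OpenCV has them; the pictures are not rectified), "R" (3x3) and "t" (3): a world point X has camera coordinates R X + t. Camera axes: x right, y down, z forward; pixel columns grow to the right and rows downward; lengths in m; the calibration is good to about 2 mm. A picture is of the moment at which its call begins: read the wrist's pose just before it. get_calibration takes no time and is no camera call; for the wrist camera it gives the pose at the moment of the call.
- manip.close_job(): hands the job in, once; it reports no verdict.
The state is a dict: "t": time; "joint_pos": joint angles; "qd": joint speeds; "tau": joint torques, N m; "eef_pos": TCP position; "ee_rot": TCP orientation; "wrist_force": force on the tool from outside, world axes, zero at the start; "ft_torque": the same for the moment, N m; "gripper_width": finger opening in m.
Only numpy, scipy, OpenCV 4.12 (cv2) and the standard library are available. Lean on these libraries where they do the work, as an engineer would, in place of code of your own. Each camera call takes 0.05 s, during which the arm holds its last target.

## Working session

There is one attempt and no reset: what is moved stays moved. The work goes in short steps, Python scripts to look and compute and a tool call to move; the robot and the scene stay as the last step left them, time stands still between calls to the robot, and variables do not carry over. Pictures are saved under pics/ and viewed, and the job is handed in when it is done.

Besides the shell and the picture viewer there is one more tool, called as name(argument=value, ...), one argument or row to a line, values as JSON. arm_command: Moves the arm, as the interface text tells. Its arguments: {"type":"object","properties":{"rows":{"type":"array","items":{"type":"array","items":{"type":"number"}}},"grip_force":{"type":"number"}},"required":["rows"]}

```bash
ls; mkdir -p pics; python3 - <<'E'
from rig import manip
import cv2
print(manip.state())
for n in ("top","scene"):
    im,d=manip.get_image(n); cv2.imwrite(f"pics/{n}0.png",im)
    c=manip.get_calibration(n); print(n,c)
E
```

```text
pics
{'t': 0.0, 'joint_pos': array([-1.36786763e+00,  2.64783056e-01,  1.60540551e+00, -2.20332602e-05,
        1.27368051e+00, -3.68918836e-02]), 'qd': array([ 7.67144735e-05, -3.16467123e-04,  5.03038719e-04, -1.40487194e-03,
       -2.76390033e-04,  4.28516964e-04]), 'tau': array([-5.89705032e-04, -5.15106690e+01, -3.67316544e+01, -1.95087337e-04,
        1.30297575e-02, -3.12131760e-05]), 'eef_pos': array([ 0.16018237, -0.654974  ,  0.23792484]), 'ee_rot': array([-1.13341599e-03,  9.92818341e-01,  1.19626278e-01, -1.04877804e-04]), 'wrist_force': array([-0.04892395,  0.50781995, -0.03388663]), 'ft_torque': array([-0.07286138,  0.0092865 ,  0.01165017]), 'gripper_width': 0.08522255784636835}
top {'fx': 497.7254371364618, 'fy': 497.7254371364618, 'cx': 258.3756994577474, 'cy': 197.7576401681377, 'distortion': array([0.00121592, 0.        , 0.        , 0.        , 0.        ]), 'R': array([[ 0.0097703 , -0.99980644, -0.01707712],
       [-0.98962483, -0.00721986, -0.14349412],
       [ 0.14334305,  0.01830193, -0.98950382]]), 't': array([0.01316277, 0.51533908, 1.52808875])}
scene {'fx': 445.1230007370475, 'fy': 445.1230007370475, 'cx': 250.85949010236988, 'cy': 192.0597712205681, 'distortion': array([-0.05773802,  0.        ,  0.        ,  0.        ,  0.        ]), 'R': array([[-0.76961218,  0.63847315, -0.00700943],
       [ 0.32778074,  0.38563668, -0.86246399],
       [-0.54795701, -0.66606035, -0.50606989]]), 't': array([ 0.37248305, -0.06791935,  1.4702982 ])}
```

View pics/top0.png

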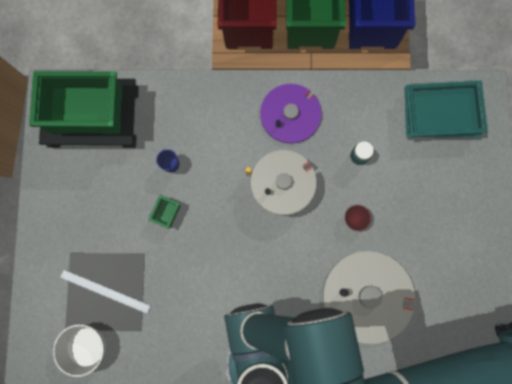

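View pics/scene0.png

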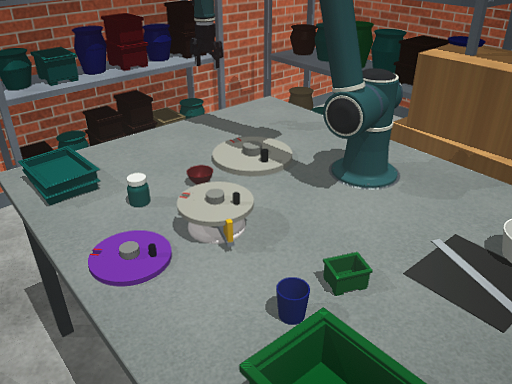

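Three round plates are visible in the top view: purple at (291,113), large grey at (370,297) and small grey at (284,182). The one meant is the small grey plate. It isn't purple, it's the smaller of the two greys, and a yellow key stands beside it at (248,170). I'll confirm this in a crop and measure.

```bash
cat > h.py <<'E'
import numpy as np,cv2
def ray(c,uv):
    K=np.array([[c['fx'],0,c['cx']],[0,c['fy'],c['cy']],[0,0,1]])
    p=cv2.undistortPoints(np.array(uv,float).reshape(-1,1,2),K,np.array(c['distortion'])).reshape(-1,2)
    d=np.c_[p,np.ones(len(p))]@c['R']; o=-c['R'].T@c['t']; return o,d
def plane(c,uv,z):
    o,d=ray(c,uv); return o+d*((z-o[2])/d[:,2])[:,None]
def proj(c,X):
    K=np.array([[c['fx'],0,c['cx']],[0,c['fy'],c['cy']],[0,0,1]])
    return cv2.projectPoints(np.array(X,float).reshape(-1,1,3),cv2.Rodrigues(c['R'])[0],np.array(c['t']).reshape(3,1),K,np.array(c['distortion']))[0].reshape(-1,2)
E
python3 - <<'E'
import cv2,numpy as np
from rig import manip
from h import *
im=cv2.imread('pics/top0.png'); c=manip.get_calibration('top')
cv2.imwrite('pics/crop0.png',cv2.resize(im[135:230,230:330],None,fx=6,fy=6,interpolation=cv2.INTER_CUBIC))
hsv=cv2.cvtColor(im,cv2.COLOR_BGR2HSV)
roi=np.zeros(im.shape[:2],np.uint8); roi[140:225,238:325]=255
def comps(m,name,z):
    m=cv2.bitwise_and(m,roi)
    n,l,s,ce=cv2.connectedComponentsWithStats(m)
    for i in range(1,n):
        if s[i,4]>5: print(name,s[i],ce[i].round(1),plane(c,ce[i],z).round(4))
comps(cv2.inRange(hsv,(18,120,100),(35,255,255)),'key',.092)
red=cv2.inRange(hsv,(0,80,60),(10,255,255))|cv2.inRange(hsv,(170,80,60),(180,255,255))
comps(red,'red',.084)
comps(cv2.inRange(hsv,(0,0,0),(180,255,60)),'post',.114)
E
```

```text
key [246 168   5   6  24] [248.1 170.3] [[0.5918 0.0487 0.092 ]]
red [304 162   4   4   8] [305.5 163.5] [[ 0.616  -0.1272  0.084 ]]
red [307 168   4   3   7] [308.3 169. ] [[ 0.5988 -0.1357  0.084 ]]
```

View pics/crop0.png

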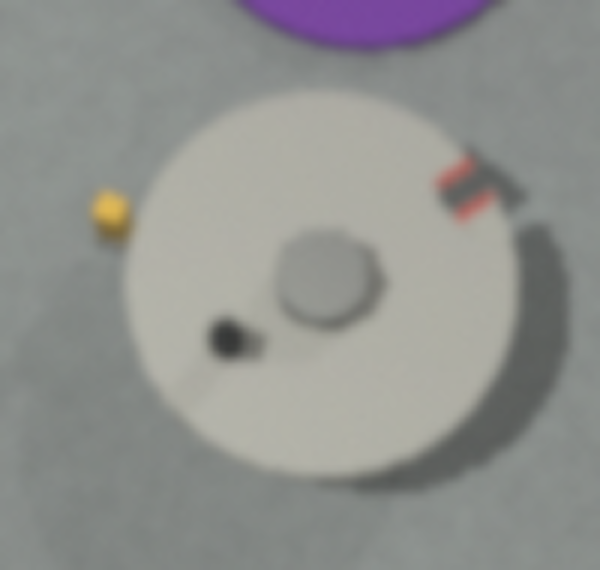

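The crop confirms it: small grey plate, yellow key at crop (110,213), red notch stripes at (465,190), black post at (230,340) and hub at (323,278). I'll take coarse positions from this and then go over for a wrist view.

```bash
python3 - <<'E'
import cv2,numpy as np
from rig import manip
from h import *
c=manip.get_calibration('top')
for n,u,z in (('hub',(323,278),.106),('post',(228,338),.114),('key',(110,210),.092),('notch',(465,190),.084),('plate',(322,283),.084)):
    print(n,plane(c,[u[0]/6+230-.4,u[1]/6+135-.4],z).round(4))
for n,p,z in (('cup',(168,160),.075),('planter',(165,211),.055),('jar',(364,151),.085),('bowl',(358,217),.042)): print(n,plane(c,p,z).round(3))
c=manip.get_calibration('wrist'); print(c['R'],c['t'],c['fx'], -c['R'].T@c['t'])
E
```

```text
hub [[ 0.5571 -0.0588  0.106 ]]
post [[ 0.5249 -0.0113  0.114 ]]
key [[0.5941 0.0494 0.092 ]]
notch [[ 0.6073 -0.1321  0.084 ]]
plate [[ 0.5585 -0.059   0.084 ]]
cup [[0.626 0.299 0.075]]
planter [[0.469 0.307 0.055]]
jar [[ 0.656 -0.307  0.085]]
bowl [[ 0.456 -0.293  0.042]]
[[ 0.23701195 -0.97149955 -0.00373686]
 [-0.92902794 -0.22777197  0.29159393]
 [-0.28413452 -0.0656396  -0.9565349 ]] [-0.67324162 -0.03886287  0.38025236] 308.27895340149547 [ 0.23150444 -0.63794619  0.37254102]
```

arm_command(
  rows=[
    [0.03,-0.03,-0.02,0,-1],
    [0.03,-0.03,-0.02,0,-1],
    [0.03,-0.03,-0.02,0,-1],
    [0.03,-0.03,-0.02,0,-1],
    [0.03,-0.03,-0.02,0,-1],
    [0.03,-0.03,-0.02,0,-1],
    [0.03,-0.03,0,0,-1],
    [0.03,-0.03,0,0,-1],
    [0.03,-0.03,0,0,-1],
    [0.03,-0.03,0,0,-1],
  ],
)

```text
t: 1.1
eef_pos: [0.3845, -0.282, 0.3577]
ee_rot: [-0.007, 0.993, 0.114, -0.0]
wrist_force: [0.2, 0.2, 0.2]
gripper_width: 0.0
```

arm_command(
  rows=[
    [0.033,-0.025,0.004,0,-1],
    [0.033,-0.025,0.004,0,-1],
    [0.033,-0.025,0.004,0,-1],
    [0.033,-0.025,0.004,0,-1],
    [0.033,-0.025,0.004,0,-1],
    [0.033,-0.025,0.004,0,-1],
    [0.033,-0.025,0.004,0,-1],
    [0,0,0,0,-1],
  ],
)

```text
t: 1.9
eef_pos: [0.5751, -0.0429, 0.3282]
ee_rot: [-0.007, 0.993, 0.117, -0.001]
wrist_force: [-0.5, -0.8, -0.1]
gripper_width: -0.0002
```

```bash
python3 - <<'E'
import cv2,numpy as np
from rig import manip
from h import *
c=manip.get_calibration('wrist')
np.save('c1.npy',c,allow_pickle=True)
im,d=manip.get_image('wrist'); cv2.imwrite('pics/w1.png',im); np.save('d1.npy',d)
print(manip.state()['eef_pos'],manip.state()['ee_rot'])
E
```

```text
[ 0.57392943 -0.04453834  0.32838345] [-0.00641447  0.99314278  0.116716   -0.00190957]
```

View pics/w1.png

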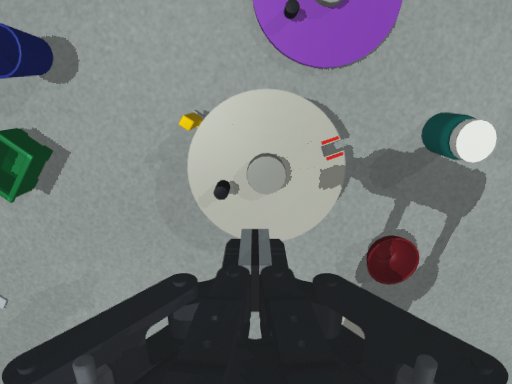

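The wrist view shows the plate centred near (267,165), the key at (190,121), the notch stripes at (330,148) and the post at (222,188). Next I'll measure them.

```bash
cat > meas.py <<'E'
import cv2,numpy as np,sys
from h import *
def meas(im,c,zu,cx=None,verbose=1):
    """zu: plate underside height"""
    hsv=cv2.cvtColor(im,cv2.COLOR_BGR2HSV); o={}
    def near(m,z,ctr=np.array([.5575,-.059]),r=.14,mina=8):
        n,l,s,ce=cv2.connectedComponentsWithStats(m); out=[]
        for i in range(1,n):
            if s[i,4]>=mina:
                p=plane(c,ce[i],z)[0]
                if np.hypot(*(p[:2]-ctr))<r: out.append((s[i,4],ce[i].round(1),p[:2].round(4)))
        return out
    # yellow top face: brightest part
    ye=cv2.inRange(hsv,(18,120,60),(35,255,255))
    o['key']=near(ye,.092)
    o['red']=near(cv2.inRange(hsv,(0,110,60),(10,255,255))|cv2.inRange(hsv,(170,110,60),(180,255,255)),zu+.014)
    o['post']=near(cv2.inRange(hsv,(0,0,0),(180,255,45)),zu+.044,r=.075)
    for k,v in o.items(): print(k,v)
    return o
E
python3 - <<'E'
import cv2,numpy as np
from meas import *
c=np.load('c1.npy',allow_pickle=True).item(); im=cv2.imread('pics/w1.png')
meas(im,c,.070)
# rim: gray plate mask -> floodfill
g=cv2.inRange(cv2.cvtColor(im,cv2.COLOR_BGR2LAB),(150,0,128),(225,255,145))
n,l,s,ce=cv2.connectedComponentsWithStats(g); i=l[120,250]
print(s[i])
m=(l==i).astype(np.uint8)
ct=max(cv2.findContours(m,0,1)[0],key=cv2.contourArea).reshape(-1,2)
P=plane(c,ct,.084)[:,:2]
P=P[(ct[:,1]<200)]
for _ in range(5):
    A=np.c_[2*P,np.ones(len(P))];x=np.linalg.lstsq(A,(P**2).sum(1),rcond=None)[0];r=np.sqrt(x[2]+x[:2]@x[:2])
    e=np.hypot(*(P-x[:2]).T)-r;P=P[abs(e)<max(.0015,2*e.std())]
print('circle',x[:2],r,len(P),e.std())
cv2.imwrite('pics/c1.png',cv2.resize(im[80:250,165:365],None,fx=4,fy=3.5,interpolation=cv2.INTER_CUBIC))
E
```

```text
key [(np.int32(286), array([190.1, 121. ]), array([0.5975, 0.0455]))]
red [(np.int32(60), array([329.8, 139.8]), array([ 0.6141, -0.1243])), (np.int32(56), array([334.1, 155.8]), array([ 0.5964, -0.1354]))]
post [(np.int32(179), array([222.6, 189.4]), array([ 0.5304, -0.0107]))]
[     0      0    512    384 106397]
circle [ 0.65351022 -0.01296887] 0.2209890194256837 2469 0.08678249658167084
```

View pics/c1.png

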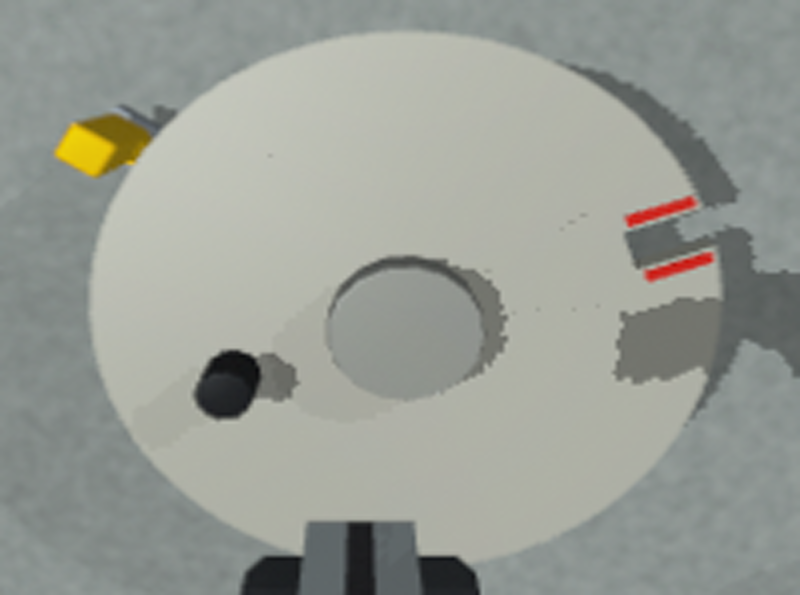

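```bash
python3 - <<'E'
import cv2,numpy as np
from meas import *
c=np.load('c1.npy',allow_pickle=True).item(); im=cv2.imread('pics/w1.png')
hsv=cv2.cvtColor(im,cv2.COLOR_BGR2HSV)
for v in (200,215,225):
  m=cv2.inRange(hsv,(18,120,v),(35,255,255));m[:,:150]=0;m[:,240:]=0
  if m.any(): print(v,m.sum()//255,cv2.moments(m,True)['m10']/cv2.moments(m,True)['m00'],cv2.moments(m,True)['m01']/cv2.moments(m,True)['m00'])
H=plane(c,(266.7-.4,174.3-.4),.106)[0,:2];P=plane(c,(221.4,192.8),.114)[0,:2];K=plane(c,(186.5,122),.092)[0,:2];N=(np.array([.6141,-.1243])+[.5964,-.1354])/2
# rim points from crop by eye -> gradient-free
cr=np.array([(90,300),(410,30),(720,300),(150,135),(660,150)],float); px=cr/[4,3.5]+[165,80]-.4
R=plane(c,px,.084)[:,:2]
A=np.c_[2*R,np.ones(5)];x=np.linalg.lstsq(A,(R**2).sum(1),rcond=None)[0];print('rim',x[:2],np.sqrt(x[2]+x[:2]@x[:2]))
for n,q in (('H',H),('P',P),('K',K),('N',N)):
    d=q-H; print(n,q.round(4),np.hypot(*d).round(4),np.degrees(np.arctan2(d[1],d[0])).round(1))
d=N-P;print(np.degrees(np.arctan2(d[1],d[0])),np.hypot(*d))
E
```

```text
200 125 185.608 122.504
215 113 185.60176991150442 122.54867256637168
225 97 185.2577319587629 122.37113402061856
rim [ 0.55774632 -0.05621186] 0.09951121013550554
H [ 0.5591 -0.0572] 0.0 0.0
P [ 0.5259 -0.0101] 0.0576 125.2
K [0.5953 0.0495] 0.1126 71.3
N [ 0.6053 -0.1298] 0.0861 -57.6
-56.4687360293934 0.14359878053696679
```

The wrist measurements agree with the specified radii. The notch is at about -56.5° and the key at about 71.5°, so the plate needs about +128° CCW, swinging the post through the near side. I'll straddle the post loosely and push it with one pad, starting by rolling the tool so its y axis is tangential.

arm_command(
  rows=[
    [0,0,0.01,0.149,-0.1],
    [0,0,0.01,0.149,-0.1],
    [0,0,0.01,0.149,-0.1],
    [0,0,0.01,0.149,-0.1],
    [0,0,0.01,0.149,-0.1],
    [0,0,0.01,0.149,-0.1],
    [0,0,0.01,0.149,-0.1],
    [0,0,0.01,0.149,-0.1],
    [0,0,0,0,-0.1],
  ],
)

```text
t: 2.85
eef_pos: [0.5657, -0.0538, 0.2451]
ee_rot: [-0.0, 0.884, -0.468, -0.007]
wrist_force: [-0.4, 1.1, -1.0]
gripper_width: 0.0385
```

```bash
cat > rel.py <<'E'
import numpy as np
from rig import manip
from scipy.spatial.transform import Rotation as Ro
HUB=np.array([.559,-.057])
def st():
    s=manip.state();q=s['ee_rot'];R=Ro.from_quat([q[1],q[2],q[3],q[0]]).as_matrix()
    d=s['eef_pos'][:2]-HUB
    print('t',s['t'],'tcp',s['eef_pos'].round(4),'w',round(s['gripper_width'],4),'F',s['wrist_force'].round(1),'xang',np.degrees(np.arctan2(R[1,0],R[0,0])).round(1),'r',np.hypot(*d).round(4),'polar',(np.degrees(np.arctan2(d[1],d[0]))%360).round(1),'z',R[:,2].round(3),'q6',s['joint_pos'][5].round(2))
    return s,R
def to(X):
    s,R=st(); print('tool shift',(R.T@(np.array(X)-s['eef_pos'])).round(4))
def pol(a,r=.058): return HUB+r*np.array([np.cos(np.radians(a)),np.sin(np.radians(a))])
E
python3 -c "
from rel import *
to([*pol(125),.16])"
```

```text
t 2.85 tcp [ 0.5657 -0.0538  0.2451] w 0.0385 F [-0.4  1.1 -1. ] xang -55.8 r 0.0074 polar 25.2 z [-0.011  0.007 -1.   ] q6 2.4
tool shift [-0.0581  0.0077  0.0858]
```

arm_command(
  rows=[
    [-0.02,0.003,0.02,-0.1,-0.1],
    [-0.019,0.003,0.02,0,-0.1],
    [-0.019,0.002,0.02,0,-0.1],
    [0,0,0.01,0,-0.1],
    [0,0,0.01,0,-0.1],
    [0,0,0,0,-0.1],
  ],
)

```text
t: 3.45
eef_pos: [0.5223, -0.0177, 0.1675]
ee_rot: [-0.001, 0.909, -0.416, -0.003]
wrist_force: [-0.2, 0.5, 0.1]
gripper_width: 0.0387
```

```bash
python3 -c "
from rel import *
import cv2
to([*pol(125),.105])
im,d=manip.get_image('wrist');cv2.imwrite('pics/w2.png',im)"
```

```text
t 3.45 tcp [ 0.5223 -0.0177  0.1675] w 0.0387 F [-0.2  0.5  0.1] xang -49.2 r 0.0538 polar 133.1 z [-0.005  0.004 -1.   ] q6 2.34
tool shift [-0.0036 -0.0081  0.0625]
```

View pics/w2.png

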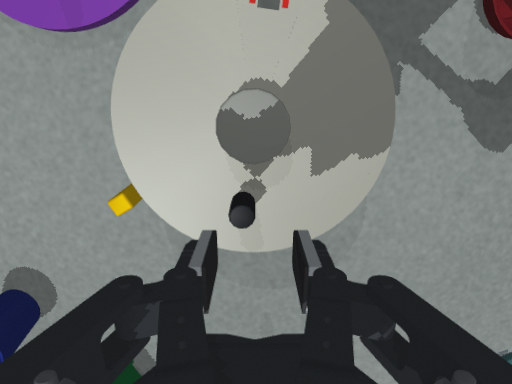

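The post at (242,212) sits slightly left of the finger gap, as computed. I'll centre on it and descend.

arm_command(
  rows=[
    [-0.0036,-0.008,0.01,0,-0.1],
    [0,0,0.015,0,-0.1],
    [0,0,0,0,-0.1],
  ],
)

```text
t: 3.8
eef_pos: [0.5304, -0.0104, 0.1443]
ee_rot: [-0.002, 0.909, -0.416, 0.001]
wrist_force: [0.1, 0.4, -0.8]
gripper_width: 0.038
```

```bash
python3 -c "
from rel import *
import cv2
to([*pol(125),.105])
im,d=manip.get_image('wrist');cv2.imwrite('pics/w3.png',im)"
```

```text
t 3.8 tcp [ 0.5304 -0.0104  0.1443] w 0.038 F [ 0.1  0.4 -0.8] xang -49.2 r 0.0547 polar 121.5 z [ 0.002  0.003 -1.   ] q6 2.36
tool shift [-0.0037  0.0031  0.0392]
```

View pics/w3.png

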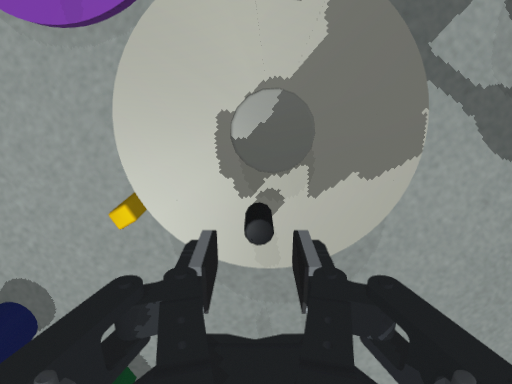

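The post at (259,225) is now centred between the fingers. I'll descend straddling it.

arm_command(
  rows=[
    [-0.0035,0.001,0.013,0,-0.1],
    [0,0,0.013,0,-0.1],
    [0,0,0.011,0,-0.1],
    [0,0,0,0,-0.1],
  ],
)

```text
t: 4.25
eef_pos: [0.5281, -0.0081, 0.1051]
ee_rot: [-0.002, 0.909, -0.416, 0.001]
wrist_force: [-1.0, 0.0, -0.8]
gripper_width: 0.0385
```

```bash
python3 -c "
from rel import *
to([*pol(125),.104])"
```

```text
t 4.25 tcp [ 0.5281 -0.0081  0.1051] w 0.0385 F [-1.   0.  -0.8] xang -49.2 r 0.0578 polar 122.3 z [ 0.004  0.003 -1.   ] q6 2.36
tool shift [-0.0005  0.0027  0.0011]
```

arm_command(
  rows=[
    [0,0.005,0,0,-0.1],
    [0,0.005,0,0,-0.1],
    [0.001,0.0057,0,-0.05,-0.1],
    [0.001,0.0057,0,-0.1,-0.1],
    [0.0013,0.0057,0,-0.1,-0.1],
    [0.0013,0.0057,0,-0.1,-0.1],
  ],
)

```text
t: 4.85
eef_pos: [0.5077, -0.0344, 0.1056]
ee_rot: [-0.003, 0.969, -0.245, 0.002]
wrist_force: [1.0, 1.8, -0.8]
gripper_width: 0.0388
```

```bash
python3 -c "
from rel import *
import cv2
s,R=st(); h=np.array([*HUB,s['eef_pos'][2]])-s['eef_pos'];print('hub in tool',(R.T@h).round(4))
im,d=manip.get_image('wrist');cv2.imwrite('pics/w4.png',im)"
```

```text
t 4.85 tcp [ 0.5077 -0.0344  0.1056] w 0.0388 F [ 1.   1.8 -0.8] xang -28.4 r 0.056 polar 156.2 z [ 0.006  0.006 -1.   ] q6 1.94
hub in tool [ 0.0558 -0.0045  0.0002]
```

View pics/w4.png

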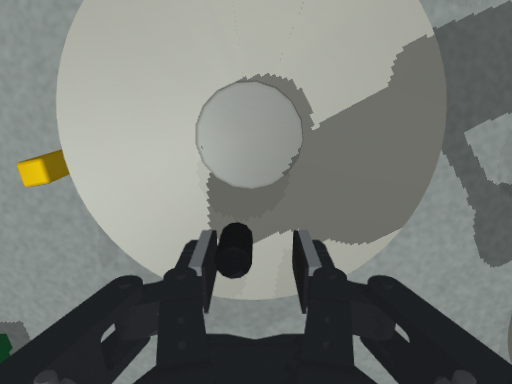

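The left pad is pushing the post at (235,250). I'll continue along the arc.

arm_command(
  rows=[
    [0.0006,0.0058,0,-0.1,-0.1],
    [0.0006,0.0058,0,-0.1,-0.1],
    [0.0006,0.0058,0,-0.1,-0.1],
    [0.0006,0.0058,0,-0.1,-0.1],
    [0.0006,0.0058,0,-0.1,-0.1],
    [0.0006,0.0058,0,-0.1,-0.1],
    [0.0006,0.0058,0,-0.1,-0.1],
  ],
)

```text
t: 5.6
eef_pos: [0.5041, -0.0753, 0.1081]
ee_rot: [-0.003, 0.994, 0.109, 0.006]
wrist_force: [0.5, 0.8, -1.0]
gripper_width: 0.0382
```

```bash
python3 -c "
from rel import *
s,R=st(); h=np.array([*HUB,s['eef_pos'][2]])-s['eef_pos'];print('hub in tool',(R.T@h).round(4))"
```

```text
t 5.6 tcp [ 0.5041 -0.0753  0.1081] w 0.0382 F [ 0.5  0.8 -1. ] xang 12.6 r 0.0579 polar 198.4 z [ 0.012  0.008 -1.   ] q6 1.14
hub in tool [ 0.0576 -0.0059  0.0008]
```

arm_command(
  rows=[
    [0.0006,0.0058,0.001,-0.1,-0.1],
    [0.0006,0.0058,0.001,-0.1,-0.1],
    [0.0006,0.0058,0.001,-0.1,-0.1],
    [0.0006,0.0058,0.001,-0.1,-0.1],
    [0.0006,0.0058,0.0005,-0.1,-0.1],
    [0.0006,0.0058,0.0005,-0.1,-0.1],
    [0.0006,0.0058,0.0005,-0.1,-0.1],
  ],
)

```text
t: 6.3
eef_pos: [0.528, -0.1068, 0.1069]
ee_rot: [-0.003, 0.894, 0.449, 0.01]
wrist_force: [0.4, 2.7, 0.9]
gripper_width: 0.0383
```

```bash
python3 - <<'E'
from rel import *
import cv2
from meas import *
s,R=st(); h=np.array([*HUB,s['eef_pos'][2]])-s['eef_pos'];print('hub in tool',(R.T@h).round(4))
for n in('wrist','top'):
    c=manip.get_calibration(n)
    im,d=manip.get_image(n);cv2.imwrite(f'pics/{n}5.png',im); print(n);meas(im,c,.07)
E
```

```text
t 6.3 tcp [ 0.528  -0.1068  0.1069] w 0.0383 F [0.4 2.7 0.9] xang 53.3 r 0.0587 polar 238.1 z [ 0.015  0.014 -1.   ] q6 0.37
hub in tool [ 0.0585 -0.0049  0.0011]
wrist
key []
red []
post [(np.int32(81), array([190.4, 245.4]), array([ 0.5075, -0.0831])), (np.int32(25), array([186.8, 252.3]), array([ 0.5039, -0.0848]))]
top
key [(np.int32(24), array([248.1, 170.3]), array([0.5918, 0.0487]))]
red []
post []
```

View pics/wrist5.png

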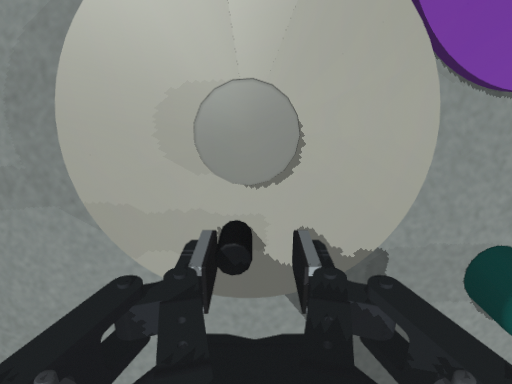

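```bash
python3 - <<'E'
from rel import *
from h import *
c=manip.get_calibration('wrist')
for uv,z in (((235.5,258),.114),((247,132),.106)):
    p=plane(c,uv,z)[0];d=p[:2]-HUB;print(p.round(4),np.hypot(*d),np.degrees(np.arctan2(d[1],d[0]))%360)
E
```

```text
[ 0.5209 -0.1014  0.114 ] 0.05848658275525408 229.37689771323335
[ 0.5598 -0.0589  0.106 ] 0.0021049784648038594 293.17529085963895
```

```bash
python3 - <<'E'
import cv2
im=cv2.imread('pics/top5.png');cv2.imwrite('pics/top5c.png',cv2.resize(im[135:230,230:330],None,fx=6,fy=6,interpolation=cv2.INTER_CUBIC))
E
```

```text
(no output)
```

View pics/top5c.png

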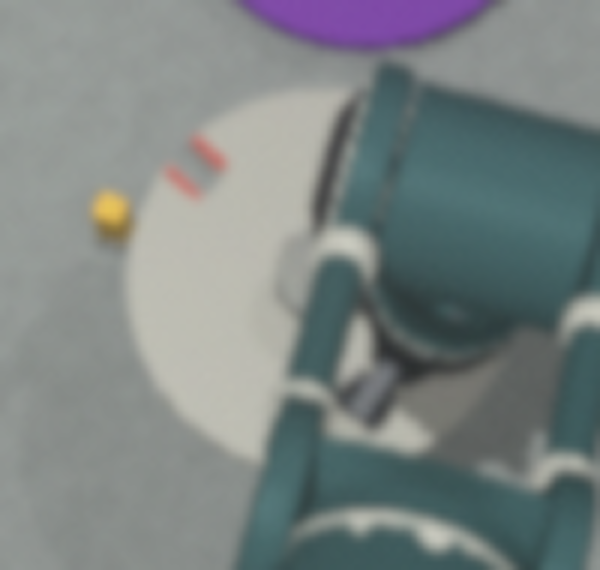

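The top camera still sees both the notch, at crop (197,168), and the key, at (110,213). About 22° remain, so I'll push about 15° and re-measure.

arm_command(
  rows=[
    [0.0006,0.0056,0.0005,-0.1,-0.1],
    [0.0006,0.0056,0.0005,-0.1,-0.1],
    [0.0005,0.004,0.0005,-0.06,-0.1],
    [0,0,0,0,-0.1],
  ],
)

```text
t: 6.8
eef_pos: [0.5406, -0.1132, 0.1065]
ee_rot: [-0.002, 0.831, 0.556, 0.01]
wrist_force: [-0.6, -0.2, -0.3]
gripper_width: 0.038
```

```bash
cat > notch.py <<'E'
from rel import *
import cv2,sys
from h import *
def notch(zu,tag):
    c=manip.get_calibration('top'); im,d=manip.get_image('top'); cv2.imwrite(f'pics/top_{tag}.png',im)
    cv2.imwrite(f'pics/top_{tag}c.png',cv2.resize(im[135:230,230:330],None,fx=6,fy=6,interpolation=cv2.INTER_CUBIC))
    big=im[140:225,238:325].astype(float)
    b,g,r=[big[...,i] for i in range(3)]
    def cen(w,z):
        yy,xx=np.mgrid[0:w.shape[0],0:w.shape[1]]
        return plane(c,((w*xx).sum()/w.sum()+238,(w*yy).sum()/w.sum()+140),z)[0,:2]
    wr=np.clip(r-g-25,0,None)*(abs(g-b)<40); wy=np.clip(g-b-40,0,None)
    N=cen(wr,zu+.014);K=cen(wy,.092)
    for n,q in(('N',N),('K',K)):
        q=q-HUB;print(n,(q+HUB).round(4),np.hypot(*q).round(4),np.degrees(np.arctan2(q[1],q[0])).round(2))
E
python3 - <<'E'
from notch import *
st();notch(.07,'6')
E
```

```text
t 6.8 tcp [ 0.5406 -0.1132  0.1065] w 0.038 F [-0.6 -0.2 -0.3] xang 67.6 r 0.0591 polar 251.9 z [ 0.014  0.014 -1.   ] q6 0.12
N [0.6023 0.0177] 0.0863 59.9
K [0.5939 0.0491] 0.1117 71.8
```

View pics/top_6c.png

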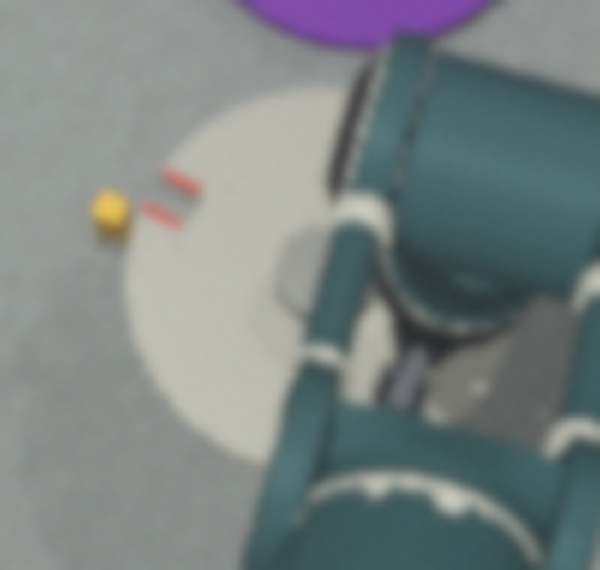

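12° left. Push 9.5°.

arm_command(
  rows=[
    [0.0004,0.0048,0.0005,-0.083,-0.1],
    [0.0004,0.0048,0.0005,-0.083,-0.1],
    [0,0,0,0,-0.1],
  ],
)

```text
t: 7.15
eef_pos: [0.548, -0.1151, 0.1059]
ee_rot: [-0.002, 0.784, 0.621, 0.009]
wrist_force: [-0.4, 0.5, 0.1]
gripper_width: 0.0384
```

```bash

python3 - <<'E'
from notch import *
st();notch(.07,'7')
E
```

```text
t 7.15 tcp [ 0.548  -0.1151  0.1059] w 0.0384 F [-0.4  0.5  0.1] xang 76.8 r 0.0591 polar 259.3 z [ 0.011  0.015 -1.   ] q6 -0.04
N [0.5911 0.0234] 0.0866 68.21
K [0.5938 0.049 ] 0.1116 71.8
```

View pics/top_7c.png

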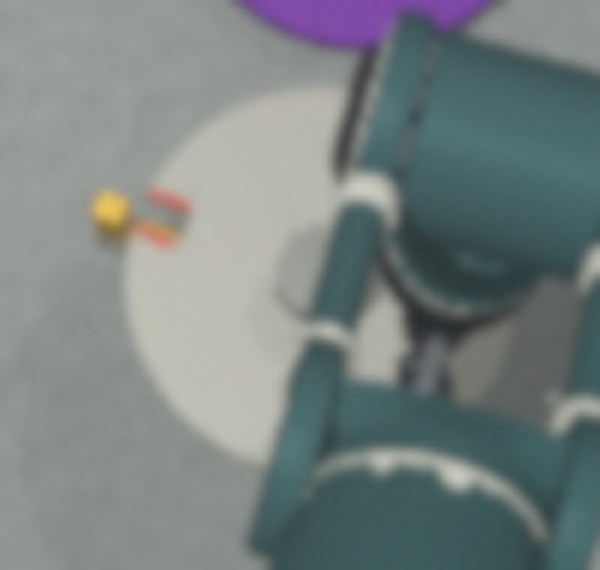

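The yellow rib shows in the notch near the lower stripe at crop (165,230). About 3° more.

arm_command(
  rows=[
    [0.0002,0.003,0.0003,-0.052,-0.1],
    [0,0,0,0,-0.1],
    [0,0,0,0,-0.1],
  ],
)

```text
t: 7.5
eef_pos: [0.5498, -0.1154, 0.1057]
ee_rot: [-0.002, 0.771, 0.637, 0.009]
wrist_force: [0.0, -0.3, 0.3]
gripper_width: 0.0383
```

```bash

python3 - <<'E'
from notch import *
st();notch(.07,'8')
E
```

```text
t 7.5 tcp [ 0.5498 -0.1154  0.1057] w 0.0383 F [ 0.  -0.3  0.3] xang 79.2 r 0.0591 polar 261.0 z [ 0.011  0.015 -1.   ] q6 -0.08
N [0.59   0.0243] 0.087 69.15
K [0.5918 0.0444] 0.1066 72.08
```

View pics/top_8c.png

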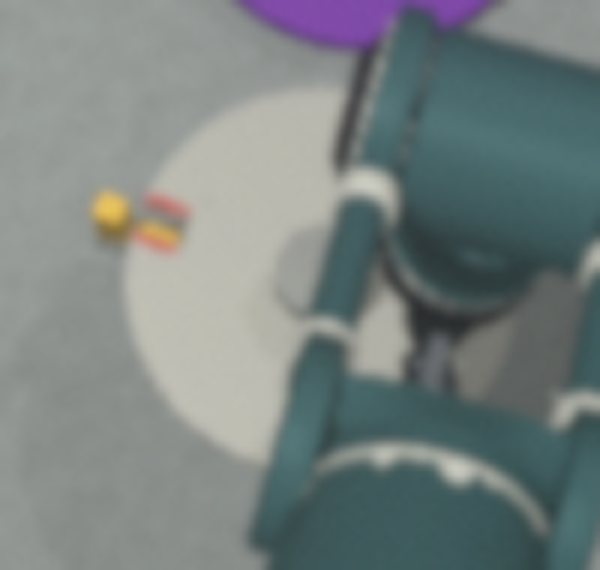

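arm_command(
  rows=[
    [0.0002,0.0032,0.0003,-0.045,-0.1],
    [0,0,0,0,-0.1],
    [0,0,0,0,-0.1],
  ],
)

```text
t: 7.85
eef_pos: [0.5521, -0.1157, 0.1055]
ee_rot: [-0.002, 0.757, 0.653, 0.008]
wrist_force: [-0.6, -0.2, -0.1]
gripper_width: 0.0382
```

```bash

python3 - <<'E'
from notch import *
st();notch(.07,'9')
im=cv2.imread('pics/top_9.png');cv2.imwrite('pics/top_9d.png',cv2.resize(im[158:190,240:276],None,fx=16,fy=16,interpolation=cv2.INTER_CUBIC))
E
```

```text
t 7.85 tcp [ 0.5521 -0.1157  0.1055] w 0.0382 F [-0.6 -0.2 -0.1] xang 81.5 r 0.0591 polar 263.3 z [ 0.01   0.015 -1.   ] q6 -0.12
N [0.5859 0.025 ] 0.0863 71.82
K [0.5897 0.0407] 0.1025 72.55
```

View pics/top_9d.png

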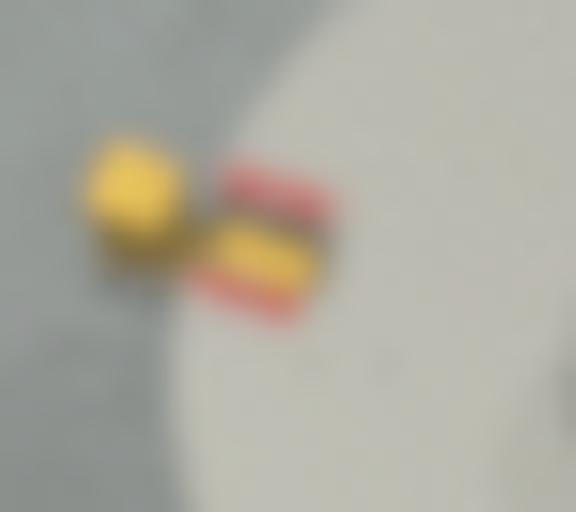

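```bash
python3 - <<'E'
from notch import *
c=manip.get_calibration('top');print(-c['R'].T@c['t'])
for n,uv,z in (('notch mid',((222+335+290+190)/4,(178+200+312+270)/4),.084),('rib',(262,255),.068),('keytop',(135,185),.092),('stripe1',(280,190),.084),('stripe2',(245,295),.084)):
    p=plane(c,(uv[0]/16+240-.47,uv[1]/16+158-.47),z)[0,:2];q=p-HUB;print(n,p.round(4),np.hypot(*q).round(4),np.degrees(np.arctan2(q[1],q[0])).round(2))
E
```

```text
[ 0.29082283 -0.01108607  1.58622256]
notch mid [0.5867 0.0256] 0.0871 71.45
rib [0.5869 0.0254] 0.087 71.29
keytop [0.5957 0.0493] 0.1124 70.95
stripe1 [0.5965 0.0217] 0.0872 64.51
stripe2 [0.576  0.0282] 0.0869 78.75
```

The notch is at 71.4°, the rib at 71.3° and the key top at 71.0°, so it's aligned. I'll back off the post, rise and shut the fingers.

arm_command(
  rows=[
    [0,-0.005,0,0,-0.1],
    [0,-0.0045,0,0,-0.1],
    [0,0,-0.02,0,-0.1],
    [0,0,-0.03,0,-0.1],
    [0,0,-0.04,0,-1],
    [0,0,0,0,-1],
    [0,0,0,0,-1],
    [0,0,0,0,-1],
  ],
)

```text
t: 8.7
eef_pos: [0.5376, -0.1149, 0.1966]
ee_rot: [-0.004, 0.759, 0.651, 0.007]
wrist_force: [0.4, 0.3, -1.0]
gripper_width: -0.0001
```

```bash
python3 - <<'E'
from notch import *
notch(.07,'10')
im,d=manip.get_image('wrist');cv2.imwrite('pics/w10.png',im)
c=manip.get_calibration('wrist');np.save('c10.npy',c,allow_pickle=True)
to([*HUB,.135])
E
```

```text
N [0.5861 0.025 ] 0.0863 71.68
K [0.5897 0.0408] 0.1025 72.55
t 8.8 tcp [ 0.5368 -0.1147  0.1954] w 0.0002 F [-0.2 -0.3  0.1] xang 81.3 r 0.0618 polar 248.9 z [ 0.004  0.016 -1.   ] q6 -0.12
tool shift [0.0594 0.0132 0.0614]
```

View pics/w10.png

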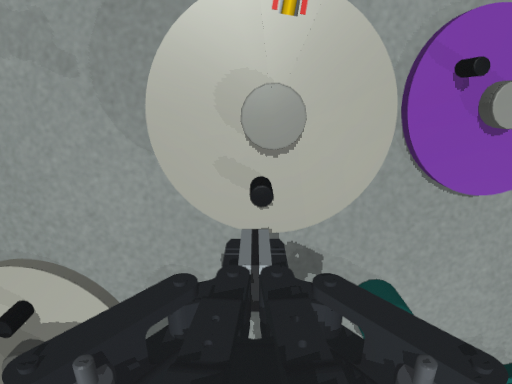

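The rib at (290,6) is centred between the red stripes at 276 and 303. Next, over the hub.

arm_command(
  rows=[
    [0.03,0.0066,0,0,-1],
    [0.03,0.0066,0,0,-1],
    [0,0,0.02,0,-1],
    [0,0,0.02,0,-1],
    [0,0,0.015,0,-1],
    [0,0,0,0,-1],
  ],
)

```text
t: 9.4
eef_pos: [0.5558, -0.0539, 0.1328]
ee_rot: [-0.009, 0.759, 0.651, 0.003]
wrist_force: [0.9, -0.7, -1.0]
gripper_width: -0.0
```

```bash
python3 - <<'E'
from notch import *
c=np.load('c10.npy',allow_pickle=True).item();print(plane(c,(273.5,115),.106).round(4))
to([*HUB,.12])
im,d=manip.get_image('wrist');cv2.imwrite('pics/w11.png',im)
E
```

```text
[[ 0.5584 -0.0561  0.106 ]]
t 9.4 tcp [ 0.5558 -0.0539  0.1328] w -0.0 F [ 0.9 -0.7 -1. ] xang 81.2 r 0.0044 polar 136.0 z [-0.006  0.018 -1.   ] q6 -0.01
tool shift [-0.0028  0.0037  0.0128]
```

View pics/w11.png

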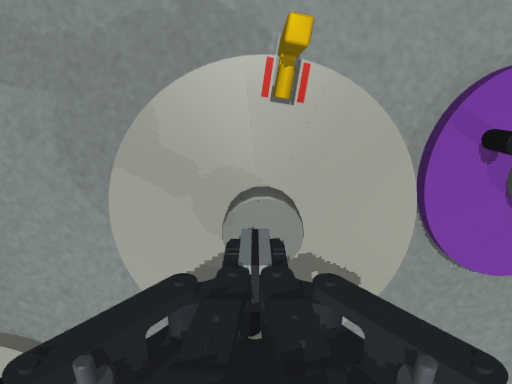

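The key and rib sit centred in the notch at (285,80), and the fingertips are over the hub. Small correction, then down to contact.

arm_command(
  rows=[
    [-0.002,0.003,0.005,0,-1],
    [0,0,0.006,0,-1],
    [0,0,0.004,0,-1],
    [0,0,0.003,0,-1],
    [0,0,0.003,0,-1],
  ],
)

```text
t: 9.95
eef_pos: [0.5614, -0.0578, 0.1141]
ee_rot: [-0.006, 0.76, 0.65, 0.005]
wrist_force: [0.8, -0.7, -1.0]
gripper_width: -0.0001
```

```bash
python3 -c "
from rel import *
to([*HUB,.1])"
```

```text
t 9.95 tcp [ 0.5614 -0.0578  0.1141] w -0.0001 F [ 0.8 -0.7 -1. ] xang 81.1 r 0.0026 polar 342.3 z [ 0.     0.016 -1.   ] q6 -0.01
tool shift [ 0.0002 -0.0025  0.0142]
```

arm_command(
  rows=[
    [0,-0.002,0,0,-1],
    [0,0,0.003,0,-1],
    [0,0,0.003,0,-1],
    [0,0,0.003,0,-1],
    [0,0,0.003,0,-1],
  ],
)

```text
t: 10.45
eef_pos: [0.5596, -0.0575, 0.1067]
ee_rot: [-0.006, 0.76, 0.65, 0.006]
wrist_force: [-2.7, 0.5, 7.0]
gripper_width: 0.0002
```

```bash
python3 -c "
from rel import *
to([*HUB,.1])"
```

```text
t 10.45 tcp [ 0.5596 -0.0575  0.1067] w 0.0002 F [-2.7  0.5  7. ] xang 81.1 r 0.0008 polar 319.9 z [ 0.001  0.016 -1.   ] q6 -0.01
tool shift [ 0.0003 -0.0007  0.0068]
```

Sliding at 7 N, and already past the 2 mm key stop. Continue.

arm_command(
  rows=[
    [0,0,0.003,0,-1],
    [0,0,0.003,0,-1],
    [0,0,0.003,0,-1],
    [0,0,0.003,0,-1],
  ],
)

```text
t: 10.85
eef_pos: [0.5597, -0.0575, 0.0999]
ee_rot: [-0.005, 0.759, 0.651, 0.006]
wrist_force: [-6.1, 0.8, 22.6]
gripper_width: -0.0003
```

```bash
python3 -c "
from rel import *
to([*HUB,.1])"
```

```text
t 10.85 tcp [ 0.5597 -0.0575  0.0999] w -0.0003 F [-6.1  0.8 22.6] xang 81.2 r 0.0009 polar 320.9 z [ 0.002  0.015 -1.   ] q6 -0.01
tool shift [ 0.0004 -0.0007 -0.0001]
```

The force jumped to 22.6 N at TCP z = 0.0999, about where home should be. One more light press to confirm the stop.

arm_command(
  rows=[
    [0,0,0.003,0,-1],
    [0,0,0.003,0,-1],
  ],
)

```text
t: 11.05
eef_pos: [0.5598, -0.0576, 0.1]
ee_rot: [-0.005, 0.759, 0.651, 0.005]
wrist_force: [-8.4, 1.4, 18.4]
gripper_width: 0.0002
```

arm_command(
  rows=[
    [0,0,-0.005,0,-1],
    [0,0,-0.02,0,-1],
    [0,0,-0.04,0,-1],
    [0,0,-0.04,0,-1],
    [-0.03,0,-0.04,0,-1],
    [-0.03,0,-0.04,0,-1],
    [0,0,0,0,-1],
  ],
)

```text
t: 11.75
eef_pos: [0.5489, -0.12, 0.2909]
ee_rot: [-0.005, 0.758, 0.652, 0.004]
wrist_force: [0.9, 1.1, 0.3]
gripper_width: -0.0
```

```bash
python3 - <<'E'
from notch import *
st(); c=manip.get_calibration('wrist')
im,d=manip.get_image('wrist');cv2.imwrite('pics/w12.png',im);np.save('d12.npy',d)
h,w=d.shape;vv,uu=np.mgrid[0:h:2,0:w:2];dd=d[::2,::2].ravel()
o,r=ray(c,np.c_[uu.ravel(),vv.ravel()]);X=o+r*dd[:,None];ok=dd>0
rr=np.hypot(*(X[:,:2]-HUB).T)
for a,b,z0 in((0,.02,.07),(.03,.095,.04)):
    m=ok&(rr>a)&(rr<b)&(X[:,2]>z0)&(X[:,2]<(.12 if b<.03 else .085))
    A=np.c_[X[m,:2]-HUB,np.ones(m.sum())];s=np.linalg.lstsq(A,X[m,2],rcond=None)[0]
    print(m.sum(),'median z',np.median(X[m,2]).round(4),'fit',s.round(4))
notch(.056,'12')
im,d=manip.get_image('scene');cv2.imwrite('pics/s12.png',im)
E
```

```text
t 11.75 tcp [ 0.5489 -0.12    0.2909] w -0.0 F [0.9 1.1 0.3] xang 81.4 r 0.0638 polar 260.9 z [ 0.     0.013 -1.   ] q6 -0.12
289 median z 0.0919 fit [ 0.0054 -0.0086  0.0919]
5041 median z 0.0698 fit [0.0005 0.0002 0.0698]
N [0.586  0.0256] 0.0869 71.9
K [0.5887 0.0392] 0.1006 72.85
```

View pics/w12.png

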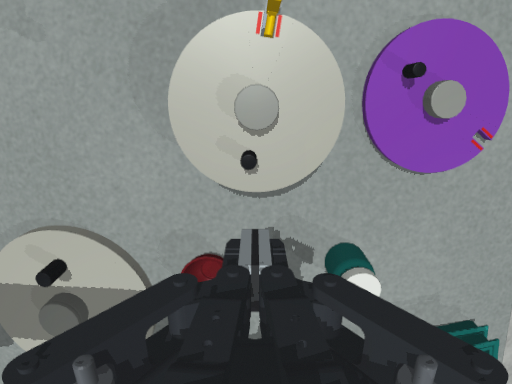

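View pics/s12.png

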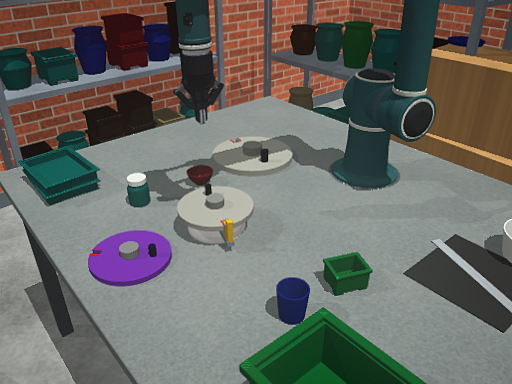

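The wrist view shows the key at (270,25) in the notch. Depth puts the plate top at 69.8 mm and the hub at 91.9 mm, level to 0.03°. In the scene view the pots and jar look unmoved and the hand is clear.

```bash
python3 -c "
from rig import manip
print(manip.close_job())"
```

```text
the job is handed in; nothing more can be done
None
```

The plate is home and level with the key in its notch, and I handed the job in at about 12 s of the 64 s allowed. I pushed the black post about 128° counter-clockwise with one fingertip pad. Then I pressed the hub with shut fingers at 7–23 N until it stopped moving.

**Last checks:**
- **Height:** depth readings put the plate top at 69.8 mm (70 expected when home) and the hub top at 91.9 mm (92 expected).
- **Level:** the fitted tilt of the plate is about 0.03°.
- **Notch:** the wrist view shows the key sitting between the red stripes.
- **Surroundings:** the planter, cup, jar and bowl look unmoved, judged by eye only. The hand is clear, with the tool about 0.29 m above the table.

**One disagreement:** in the last top-view check, the automatic colour estimates gave 71.9° for the notch and 72.9° for the key. The key figure is skewed because the yellow rib in the notch is counted with it. Points I picked by eye before pressing agreed within about 0.5° (notch 71.4°, rib 71.3°, key top 71.0°).

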